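# Hold a valve seal on its seat with sprung tweezers

## Task

The brass valve body from the coffee machine has been knocked over: stand it upright on its hexagonal foot, mouth up, and let go of it. Then pick up the long bent-tip tweezers, squeeze them until the tips are as far apart as the pale ring marked on the black seal inside the valve's mouth (34.5 mm across its middle), and lower both tips gently onto the seal, on opposite sides of the spindle. Finish while still holding the tweezers there, tip gap steady, tips resting on the seal and the valve upright; leave the other things on the bench alone.

Things in the scene. Friction and masses are not known exactly. Their poses are not given: they have to be found in the camera images.
- valve_mid (a point): Brass valve body, 76 mm long, about 0.45 kg: round, 56 mm diameter, over the 46 mm at its mouth end; hexagonal, 56 mm across flats, over the 30 mm at its foot end. It starts lying level on its side. This point is on its axis, half-way along (28 mm above the bench lying, 38 mm standing). Its x axis points along the body from foot to mouth.
- valve_foot (a point): Centre of the valve body's flat foot face, on its axis 38 mm from valve_mid (same axes). It is at bench height when the body stands.
- seal_center (a point): Middle of the seal's upper face in the valve's mouth, on the axis, 30 mm from valve_mid (same axes), 68 mm above the bench when standing. The mouth has a 49 mm bore; its rim stands 8 mm above the seal. In the middle: a boss, 20 mm diameter, 6 mm above the seal, with a spindle, 9 mm, 21 mm above it. The seal is black with a pale ring, 31 mm inner and 38 mm outer diameter.
- tweezers_grip (a point): Long bent-tip steel tweezers, 85 g, lying with the arms spread sideways and bent tips down. This point, fixed to the left arm, is mid-way between the ribbed grip panels, 25 mm above the bench. x points to the tips, z up. Panels: 72 mm long, 12 mm high, 34 mm over their outer faces and parallel at a 34.5 mm tip gap (42 mm at rest); their strips rise 9 degrees towards the tips.
- tweezers_tail (a point): Tail end of the tweezers, 138 mm behind tweezers_grip and 21 mm lower. From the tail the arms rise past the panels to a bend 74 mm ahead of tweezers_grip, 37 mm above the bench, and then go steeply down to the tips. The tweezers balance about 5 mm ahead of tweezers_grip.
- tip_left (a point): Middle of the round end (radius 2.5 mm) of the left arm's tip, 97 mm ahead of tweezers_grip and 22.8 mm lower; +25 mm in the tweezers' y at rest.
- tip_right (a point): The same of the right arm's tip; -25 mm in the tweezers' y at rest. The distance between tip_left and tip_right is the tip gap, 50.5 mm at rest. As the arms close, the tips stay on either side of the mid-plane of the grip.
- tweezers_arm (a joint): Closing angle of the tweezers (rad) about the spring bend 120 mm behind tweezers_grip: 0 at rest (tip gap 50.5 mm), 0.073 at a tip gap of 34.5 mm; each 0.01 rad closes the tips by 2.2 mm and the panels by 1.2 mm. The spring pushes the panels apart with about 3 N each at rest, 7 N at the 34.5 mm gap.
- screwdriver: Bystander: screwdriver with amber handle, 190 mm long, lying between the two task places; origin under its middle.
- wrench: Bystander: open-ended wrench, 160 mm, lying flat; origin under its middle.
- fine_tweezers: Bystander: short straight dark tweezers, 115 mm, lying flat, 6 mm high; origin under its middle.
- tamper: Bystander: steel coffee tamper standing on its 58 mm foot, 96 mm tall; origin under its middle.
- portafilter: Bystander: portafilter, 70 mm basket, 38 mm high, with a black handle out to 180 mm along its own -x; origin under the basket.
- milk_jug: Bystander: steel milk jug, 82 mm diameter, 95 mm tall, handle on its own +y; origin under its middle.
- grease_pot: Bystander: white pot with a black lid, 60 mm diameter, 45 mm tall; origin under its middle.
Mind the look-alikes: they are no part of the job. There is more than one size of the part that bears valve_mid; the job needs the middle-sized.

How it is judged:
By the outcome, as a careful person would: the job done as asked, in the order asked, and still so for the second after the job is handed in, while the arm keeps its last pose, push and grip.
It also fails if it takes over 64 s, if anything falls off the work surface, if the arm or the gripper's body presses on something with over 40 N, if the wrist force passes 120 N, or if a joint passes its speed limit or range.

## Robot

A 7-joint arm with a two-finger parallel gripper is mounted at the origin on the work surface. World frame = base frame: x ahead of the robot, y to its left, z up, the work surface at z = 0. Lengths are in mm, angles in rad, forces in N, time in s.
With the tool pointing down it reaches from about 400 to 750 mm from the base axis. Payload 19.5 kg.
Tool frame: the origin (TCP) lies midway between the tips of the shut fingers; the grasp point (between the pads) lies 19 mm behind it (ctrl.grip_depth is the distance from the TCP to the grasp point, in mm); z points along the fingers, y is the direction in which the jaws open and shut (so a half turn about z gives the same grasp; the last joint's range is limited). The gripper opens to 85 mm and grips with 20 to 120 N. Pads are 22 mm wide; open, the fingers measure 114 mm over their backs; the gripper's body (76 mm by 85 mm) begins 54 mm behind the grasp point. The pads swing forward as they close: fully open they stand 13 mm farther back than shut.
Start: joints at [1.266, 0.707, -0.028, 1.485, 0.022, 0.951, -0.075], TCP at [149.37, -555.233, 231.268] pointing down, gripper open.
Joint ranges: [-2.71, 2.71], [-0.32, 2.16], [-1.57, 1.52], [0, 2.45], [-1.46, 4.6], [0, 2.02], [-2.83, 2.83]. Speed limits (rad/s): [1.89, 1.89, 2.57, 2.57, 3.01, 3.01, 3.01].

## Interface

Orientations are given as a rotation vector (axis times angle).
In Python, from plant import ctrl, camera, calibration gives the robot as it stands.
- The arm moves only by the tool send_rows, never from a script. Its argument "plan" is one flat list of numbers, 5 for each row, row after row: the closure, from -1 (fully open) to 1 (shut), then the shift along the world's x, y, z in mm, then the turn about the world's z in rad. A call has 1 to 12 rows; each row shifts and turns the commanded pose from where the row before left it; what a row does not reach is not made up. A row lasts 1/10 s, in which the tool goes at most 50 mm and 8.59 degrees, less where a joint would pass 70% of its speed; a pose out of reach is approached as far as the arm can. A call is refused whole if a number of a shift passes 50 or a number of a turn 0.15, either way. A call with a gripper value outside its range is refused whole. The fingers move at their own pace and stop on an object; "newtons" is the grip in N (left out, the last holds). Time passes only in rows, so rows that do not move let the fingers close. It gives the time, the measured TCP pose, the force and the opening at its end, in the units of the state.
- ctrl.read_state(): the state, without advancing time (a new reading comes with each control period).
- camera(name): name is "scene" or "top" or "wrist"; returns the picture (480x640x3 uint8, blue, green, red); there is no depth.
- calibration(name): a dict with "fx", "fy", "cx", "cy" (pixels), "k1" (the pictures are not rectified: a ray, as slopes to the right and down, at radius r is drawn at 1 + k1 r^2 times it, then the intrinsics apply), "world_to_cam" (4x4, takes a point from world to camera coordinates); the wrist camera has in their place "mount" (4x4, takes a point from camera to tool coordinates, whose origin is the TCP and whose axes are the flange's). Camera axes: x right, y down, z forward; pixel columns grow to the right and rows downward; lengths in mm; the calibration is good to about 2 mm. A picture is of the moment at which its call begins: read the wrist's pose just before it. calibration takes no time and is no camera call.
- ctrl.job_done(): hands the job in, once; it reports no verdict.
The state is a dict: "clock": time; "joint_positions": joint angles; "dq": joint speeds; "tau": joint torques, N m; "position": TCP position; "tool_rot": TCP orientation; "force": force on the tool from outside, world axes, zero at the start; "wrist_torque": the same for the moment, N m; "width": finger opening in mm.
Only numpy, scipy, OpenCV 4.12 (cv2) and the standard library are available. Lean on these libraries where they do the work, as an engineer would, in place of code of your own. Each camera call takes 0.05 s, during which the arm holds its last target.

## Working session

There is one attempt and no reset: what is moved stays moved. The work goes in short steps, Python scripts to look and compute and a tool call to move; the robot and the scene stay as the last step left them, time stands still between calls to the robot, and variables do not carry over. Pictures are saved under pics/ and viewed, and the job is handed in when it is done.

Besides the shell and the picture viewer there is one more tool, called as a command line: name --argument value ..., lists and objects as JSON in quotes. send_rows: Moves the arm, as the interface text tells. Its arguments: {"type":"object","properties":{"plan":{"type":"array"},"newtons":{"type":"number"}},"required":["plan"]}

```bash
ls; mkdir -p pics; python3 - <<'E'
from plant import ctrl,camera,calibration
import cv2,numpy as np
np.set_printoptions(suppress=True,precision=4)
print(ctrl.read_state())
for n in ["scene","top"]:
    cv2.imwrite(f"pics/{n}0.png",camera(n)); print(n,calibration(n))
print(calibration("wrist"), getattr(ctrl,'grip_depth',None))
E
```

```text
pics
{'clock': 0.0, 'joint_positions': array([ 1.2663,  0.7071, -0.0276,  1.485 ,  0.022 ,  0.951 , -0.0755]), 'dq': array([ 0.0008, -0.0002, -0.0009, -0.0009, -0.    , -0.0003,  0.0009]), 'tau': array([ -0.0007, -88.3205,   1.2355, -23.6168,   0.0172,   0.0066,
        -0.    ]), 'position': array([ 149.2997, -554.9824,  230.8326]), 'tool_rot': array([-3.1134, -0.4114,  0.0003]), 'force': array([ 0.3162, -0.0532,  0.2211]), 'wrist_torque': array([ 0.0095,  0.0001, -0.0038]), 'width': 85.3304902426688}
scene {'fx': 508.8232451655748, 'fy': 508.8232451655748, 'cx': 318.76129436025303, 'cy': 235.2654475949856, 'k1': 0.03943353483379522, 'world_to_cam': array([[  -0.7941,    0.6078,   -0.0013,  413.9049],
       [   0.5128,    0.6688,   -0.5383, -241.2786],
       [  -0.3262,   -0.4281,   -0.8428, 1334.6637],
       [   0.    ,    0.    ,    0.    ,    1.    ]])}
top {'fx': 460.4721075264824, 'fy': 460.4721075264824, 'cx': 322.0590901172354, 'cy': 248.2030127457535, 'k1': -0.027674519649634303, 'world_to_cam': array([[   0.0004,   -1.    ,    0.0038,    6.8429],
       [  -0.9956,   -0.0008,   -0.0934,  528.7031],
       [   0.0934,   -0.0038,   -0.9956, 1189.7623],
       [   0.    ,    0.    ,    0.    ,    1.    ]])}
{'fx': 384.4359712505503, 'fy': 384.4359712505503, 'cx': 317.9521779715842, 'cy': 237.33209928327335, 'k1': -0.06758080245805256, 'mount': array([[  -0.0006,   -0.961 ,   -0.2765,   68.9501],
       [   1.    ,   -0.0007,    0.0003,    0.8941],
       [  -0.0005,   -0.2765,    0.961 , -142.8206],
       [   0.    ,    0.    ,    0.    ,    1.    ]])} 18.700000000000003
```

View pics/scene0.png

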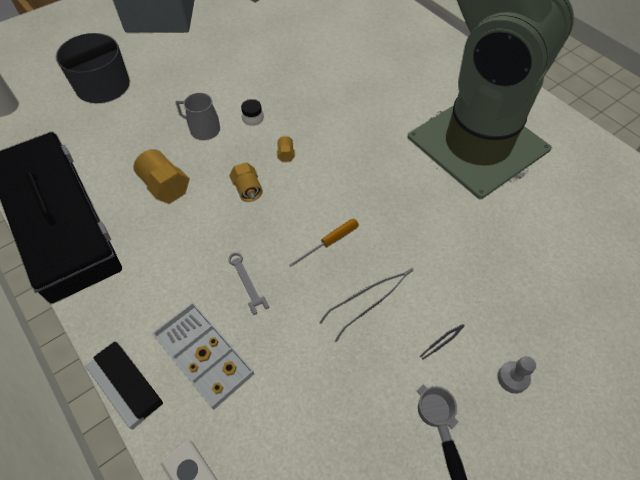

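View pics/top0.png

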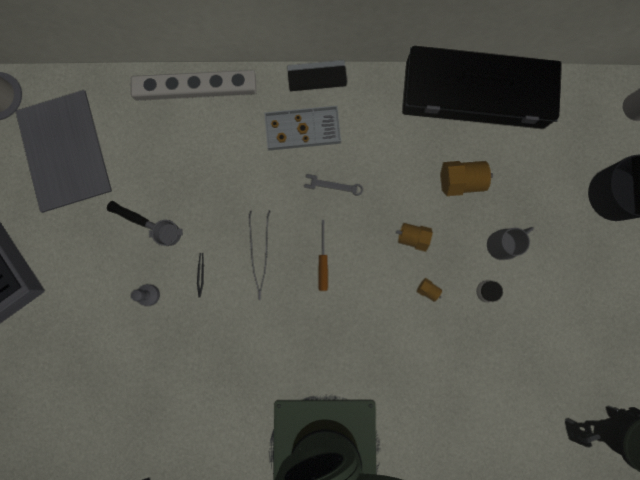

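```bash
cat > h.py <<'E'
import numpy as np,cv2
from scipy.spatial.transform import Rotation as Ro
from plant import ctrl,camera,calibration
np.set_printoptions(suppress=True,precision=3)
def cam(name,st=None):
    c=calibration(name)
    if name=="wrist":
        T=np.eye(4);T[:3,:3]=Ro.from_rotvec(st["tool_rot"]).as_matrix();T[:3,3]=st["position"]
        W=np.linalg.inv(T@np.array(c["mount"]))
    else: W=np.array(c["world_to_cam"])
    return c,W
def ray(c,W,uv):
    d=np.array([(uv[0]-c["cx"])/c["fx"],(uv[1]-c["cy"])/c["fy"]]);p=d.copy()
    for _ in range(30): p=d/(1+c["k1"]*(p@p))
    R=W[:3,:3];o=-R.T@W[:3,3]
    return o,R.T@np.array([p[0],p[1],1.])
def atz(c,W,uv,z):
    o,d=ray(c,W,uv);return o+d*(z-o[2])/d[2]
def proj(c,W,P):
    P=np.atleast_2d(P);q=P@W[:3,:3].T+W[:3,3];s=q[:,:2]/q[:,2:]
    s=s*(1+c["k1"]*(s**2).sum(1,keepdims=True))
    return s*[c["fx"],c["fy"]]+[c["cx"],c["cy"]]
def tri(rays):
    A=np.zeros((3,3));b=np.zeros(3)
    for o,d in rays:
        d=d/np.linalg.norm(d);M=np.eye(3)-np.outer(d,d);A+=M;b+=M@o
    return np.linalg.solve(A,b)
def crop(img,x0,y0,w,h,s,fn,gamma=1.0):
    c=img[y0:y0+h,x0:x0+w]
    c=(255*(c/255.)**gamma).astype(np.uint8)
    c=cv2.resize(c,None,fx=s,fy=s,interpolation=cv2.INTER_CUBIC)
    for x in range((x0+9)//10*10,x0+w,10):
        cv2.line(c,((x-x0)*s,0),((x-x0)*s,6 if x%50 else 16),(0,0,255),1)
        if x%50==0: cv2.putText(c,str(x),((x-x0)*s+2,28),0,.45,(0,0,255),1)
    for y in range((y0+9)//10*10,y0+h,10):
        cv2.line(c,(0,(y-y0)*s),(6 if y%50 else 16,(y-y0)*s),(0,0,255),1)
        if y%50==0: cv2.putText(c,str(y),(18,(y-y0)*s+5),0,.45,(0,0,255),1)
    cv2.imwrite(fn,c)
E
python3 - <<'E'
from h import *
t=cv2.imread("pics/top0.png");s=cv2.imread("pics/scene0.png")
a=t[130:310,380:540];
crop(t,380,150,130,160,3,"pics/a.png",.6);crop(s,120,120,200,100,4,"pics/b.png",.8)
crop(t,230,200,60,110,5,"pics/c.png",.6);crop(s,300,250,130,100,6,"pics/d.png",.8)
E
python3 - <<'E'
import cv2,numpy as np
A=[cv2.imread(f"pics/{k}.png") for k in "ac"]
h=600
im=np.zeros((h,800,3),np.uint8)
x=0
for a in A:
    a=a[:600];im[:a.shape[0],x:x+a.shape[1]]=a[:,:800-x];x+=a.shape[1]+10
cv2.imwrite("pics/ac.png",im)
E
```

```text
(no output)
```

View pics/ac.png

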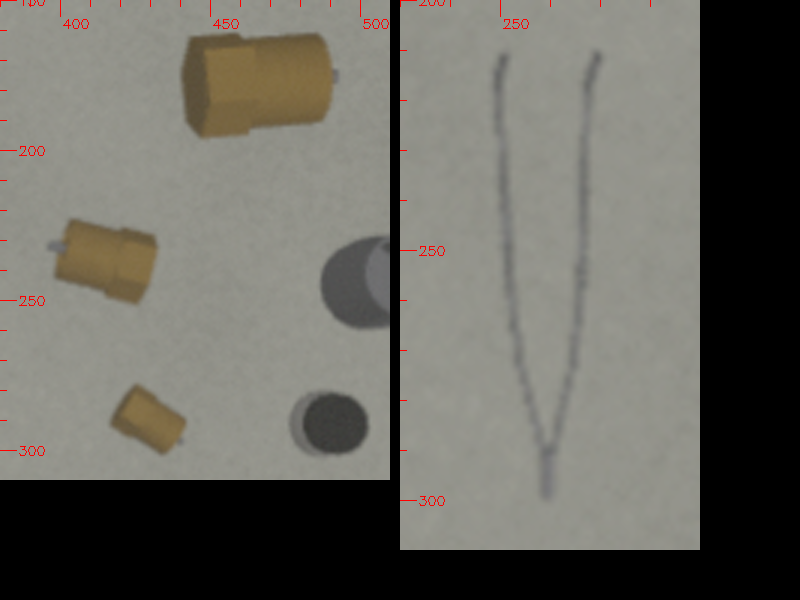

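View pics/b.png

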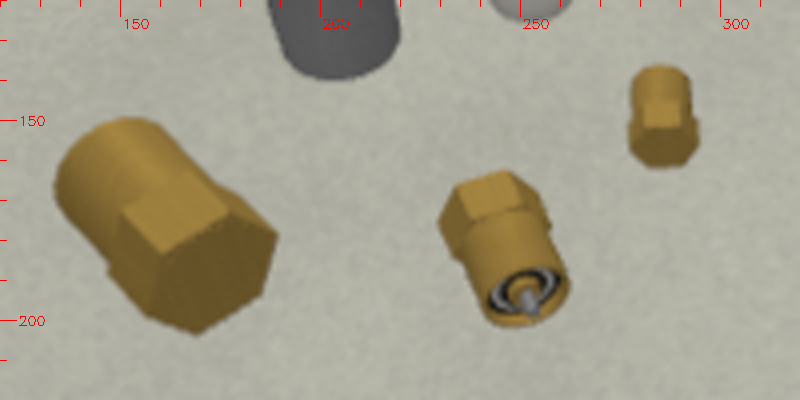

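View pics/d.png

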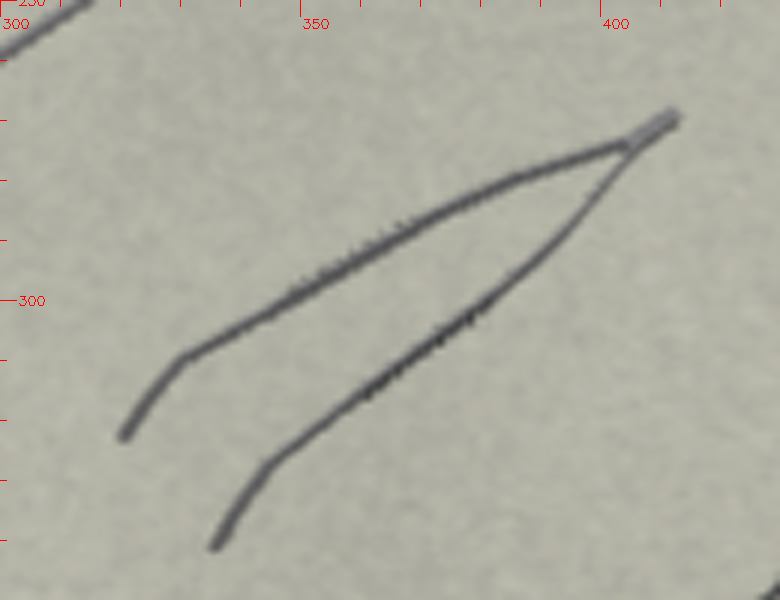

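```bash
cat > fit.py <<'E'
from h import *
from scipy.optimize import least_squares,minimize
def valve_mask(shape,c,W,x,y,yaw):
    # convex pieces: cylinder & hex prism lying
    m=np.zeros(shape,np.uint8)
    ax=np.array([np.cos(yaw),np.sin(yaw),0]);s=np.array([-np.sin(yaw),np.cos(yaw),0]);u=np.array([0,0,1.])
    o=np.array([x,y,28.])
    def hull(ts,rs,angs):
        P=[o+ax*t+r*(np.cos(a)*s+np.sin(a)*u) for t,r in zip(ts,rs) for a in angs]
        h=cv2.convexHull((proj(c,W,P)*16).round().astype(np.int32))
        cv2.fillConvexPoly(m,h,255,lineType=cv2.LINE_AA,shift=4)
    hull([-8,38],[28,28],np.linspace(0,2*np.pi,40))
    hull([-38,-8],[28/np.cos(np.pi/6)]*2,np.arange(6)*np.pi/3)
    return m/255.
E
python3 - <<'E'
from fit import *
ims={n:cv2.imread(f"pics/{n}0.png") for n in("top","scene")}
tg={}
boxes={"top":(390,215,50,45),"scene":(222,150,50,60)}
for n,im in ims.items():
    hsv=cv2.cvtColor(im,cv2.COLOR_BGR2HSV);m=((hsv[...,1]>95)).astype(float)
    x,y,w,h=boxes[n];k=np.zeros_like(m);k[y:y+h,x:x+w]=m[y:y+h,x:x+w]
    if n=="scene": k=cv2.morphologyEx(k,cv2.MORPH_CLOSE,np.ones((9,9)))
    tg[n]=k;print(n,k.sum())
C={n:cam(n) for n in ims}
def cost(p,ns=("top","scene")):
    return sum(np.abs(valve_mask(tg[n].shape,*C[n],p[0],p[1],p[2]/50)-tg[n]).sum() for n in ns)
p0=atz(*C["top"],(415,237),28);print(p0)
for ns in (("top","scene"),("top",),("scene",)):
  best=None
  for yw in np.deg2rad([60,75,90,105]):
    r=minimize(cost,[p0[0],p0[1],yw*50],args=(ns,),method="Nelder-Mead",options=dict(initial_simplex=np.array([[p0[0],p0[1],yw*50]]*4)+np.vstack([np.zeros(3),np.eye(3)*8])))
    if best is None or r.fun<best.fun:best=r
  print(ns,best.x[:2],np.rad2deg(best.x[2]/50),best.fun)
# tweezers
L=np.array([[-138,0,4],[97,25.25,2.2],[97,-25.25,2.2]])
obs={"top":[(259.2,299.3),(251,210.8),(269,210.8)],"scene":[(412.5,269.5),(320.5,323),(336,341)]}
def P(p):
    c,s=np.cos(p[2]),np.sin(p[2]);return L@np.array([[c,s,0],[-s,c,0],[0,0,1]])+[p[0],p[1],0]
def res(p,ns):
    return np.concatenate([(proj(*C[n],P(p))-obs[n]).ravel() for n in ns])
for ns in (("top","scene"),("top",),("scene",)):
    r=least_squares(res,[560,100,0],args=(ns,));print(ns,r.x[:2],np.rad2deg(r.x[2]),r.fun.round(1))
E
```

```text
top 650.0
scene 856.0
[ 558.302 -238.33    28.   ]
('top', 'scene') [ 560.745 -237.087] 72.93520520714189 248.08627450980396
('top',) [ 561.41  -237.308] 71.53482614188789 126.11764705882352
('scene',) [ 559.426 -238.52 ] 77.80044711786502 116.2156862745098
('top', 'scene') [533.905 175.079] -0.09124544073504144 [ -0.5  -0.6  -0.2   0.5   0.4   0.6  -0.6   0.5  15.2  17.5 -15.4 -18.9]
('top',) [534.291 174.667] 0.26663752677885777 [-0.  -0.8 -0.3  0.4  0.3  0.4]
('scene',) [533.681 175.377] -0.359478246113508 [ -0.2   0.7  15.2  17.4 -15.3 -19.1]
```

send_rows --plan '[-1, 35, 26, 0, 0.1, -1, 35, 26, 0, 0.1, -1, 35, 26, 0, 0.1, -1, 35, 26, 0, 0.1, -1, 35, 26, 0, 0.1, -1, 35, 26, 0, 0.1, -1, 35, 26, 0, 0.1, -1, 35, 26, 0, 0.1, -1, 35, 26, 0, 0.1, -1, 35, 26, 0, 0.1, -1, 35, 26, 0, 0.02, -1, 30, 24, 0, 0]' --newtons 20

```text
clock: 1.3
position: [565.7, -243.6, 230.9]
tool_rot: [-2.515, -1.881, 0.0]
force: [-1.1, 0.3, 0.2]
width: 85.4
```

```bash
python3 - <<'E'
from h import *
st=ctrl.read_state();im=camera("wrist");cv2.imwrite("pics/w1.png",im)
print(st["clock"],st["position"],st["tool_rot"],st["joint_positions"],st["width"],st["force"])
R=Ro.from_rotvec(st["tool_rot"]).as_matrix();print(R, np.rad2deg(np.arctan2(R[1,0],R[0,0])))
np.save("st1.npy",np.r_[st["position"],st["tool_rot"]])
E
```

```text
1.3 [ 565.747 -243.641  230.948] [-2.515 -1.881  0.   ] [ 0.471  0.781 -0.254  1.316  0.203  1.07  -0.097] 85.36463448392344 [-1.072  0.262  0.23 ]
[[ 0.283  0.959 -0.   ]
 [ 0.959 -0.283  0.001]
 [ 0.    -0.001 -1.   ]] 73.58217141358044
```

View pics/w1.png

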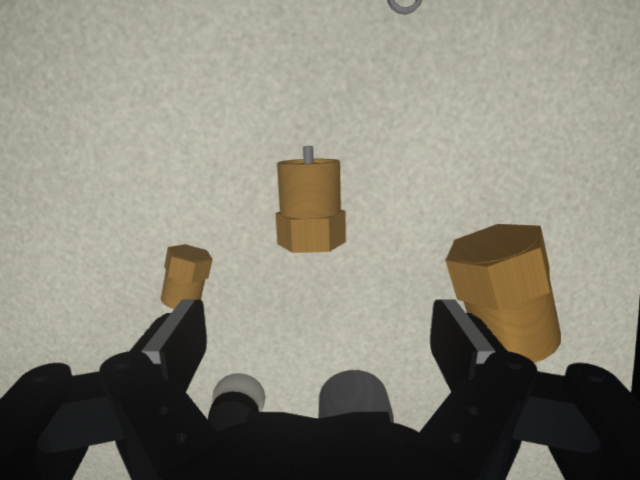

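```bash
python3 - <<'E'
from fit import *
v=np.load("st1.npy");st=dict(position=v[:3],tool_rot=v[3:])
c,W=cam("wrist",st)
im=cv2.imread("pics/w1.png");hsv=cv2.cvtColor(im,cv2.COLOR_BGR2HSV);m=(hsv[...,1]>95).astype(float)
k=np.zeros_like(m);k[140:260,265:360]=m[140:260,265:360];k=cv2.morphologyEx(k,cv2.MORPH_CLOSE,np.ones((9,9)));print(k.sum())
cost=lambda p:np.abs(valve_mask(k.shape,c,W,p[0],p[1],p[2]/50)-k).sum()
p0=np.array([561,-237,50*np.deg2rad(74)])
r=minimize(cost,p0,method="Nelder-Mead",options=dict(initial_simplex=p0+np.vstack([np.zeros(3),np.eye(3)*6])))
print(r.x[:2],np.rad2deg(r.x[2]/50),r.fun)
mm=valve_mask(k.shape,c,W,r.x[0],r.x[1],r.x[2]/50)
cn,_=cv2.findContours((mm>.5).astype(np.uint8),0,1);cv2.drawContours(im,cn,-1,(0,0,255),1)
crop(im,260,130,100,130,4,"pics/w1c.png")
yw=r.x[2]/50;ax=np.array([np.cos(yw),np.sin(yw),0])
# spindle tip
print(proj(c,W,[[*r.x[:2],28]+ax*t for t in (38,51,57)]))
E
```

```text
5710.0
[ 558.217 -240.027] 75.24597641438781 439.8117647058823
[[308.083 161.428]
 [307.552 146.511]
 [307.304 139.537]]
```

View pics/w1c.png

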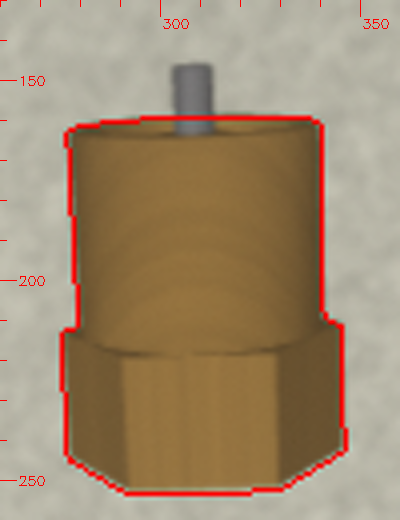

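send_rows --plan '[-1, 3, 42, 0, 0.03, -1, 0, 0, -40, 0, -1, 0, 0, -40, 0, -1, 0, 0, -40, 0, -1, 0, 0, -30, 0, -1, 0, 0, 0, 0, -1, 0, 0, 0, 0]'

```text
clock: 2.05
position: [567.6, -203.3, 82.0]
tool_rot: [-2.489, -1.917, 0.0]
force: [0.0, -0.5, 1.5]
width: 85.6
```

```bash
python3 - <<'E'
from h import *
st=ctrl.read_state();im=camera("wrist");cv2.imwrite("pics/w2.png",im)
print(st["clock"],st["position"],st["tool_rot"],st["width"],st["force"])
R=Ro.from_rotvec(st["tool_rot"]).as_matrix();print(np.rad2deg(np.arctan2(R[1,0],R[0,0])))
c,W=cam("wrist",st);print(proj(c,W,[[568.4-.2546*40+.2546*t,-240+.967*t,28] for t in(38,51)]))
E
```

```text
2.05 [ 567.553 -203.271   81.983] [-2.489 -1.917  0.   ] 85.61084178651181 [ 0.028 -0.541  1.525]
75.21791489584776
[[319.766 258.603]
 [319.771 235.509]]
```

View pics/w2.png

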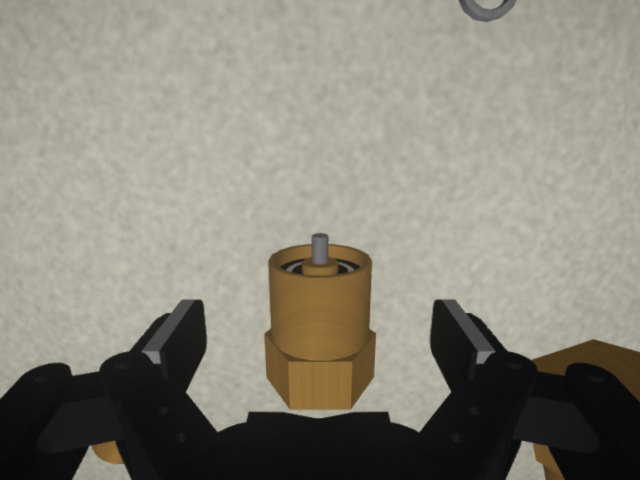

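send_rows --plan '[-1, 1, 2, -30, 0, -1, 0, 0, -30, 0, -1, 0, 0, -6, 0, -1, 0, 0, 0, 0, -1, 0, 0, 0, 0, 1, 0, 0, 0, 0, 1, 0, 0, 0, 0, 1, 0, 0, 0, 0, 1, 0, 0, 0, 0, 1, 0, 0, 0, 0]' --newtons 20

```text
clock: 3.1
position: [568.9, -201.3, 16.3]
tool_rot: [2.488, 1.917, 0.001]
force: [-1.0, 1.5, 10.9]
width: 55.6
```

```bash
python3 - <<'E'
from h import *
st=ctrl.read_state();im=camera("wrist");cv2.imwrite("pics/w3.png",im)
print(st["clock"],st["position"],st["tool_rot"],st["width"],st["force"])
E
```

```text
3.1 [ 568.871 -201.281   16.305] [2.488 1.917 0.001] 55.628002750581274 [-0.968  1.524 10.911]
```

View pics/w3.png

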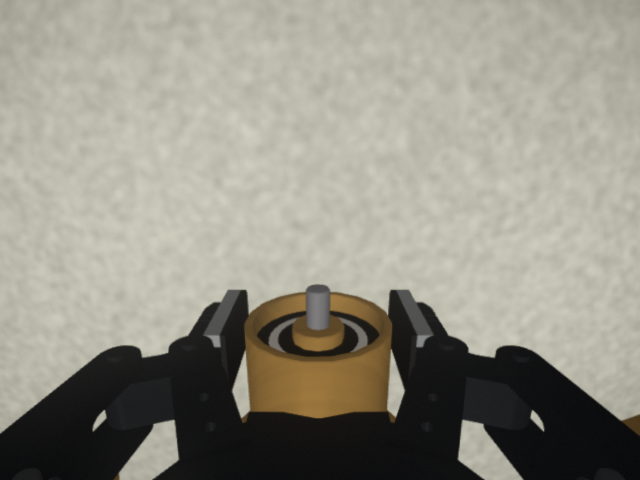

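send_rows --plan '[1, 0, 0, 10, 0, 1, 0, 0, 15, 0, 1, 0, 0, 15, 0, 1, 0, 0, 10, 0, 1, 0, 0, 0, 0, 1, 0, 0, 0, 0]'

```text
clock: 3.75
position: [568.9, -201.4, 65.8]
tool_rot: [2.488, 1.916, 0.001]
force: [0.4, -0.8, 14.3]
width: 55.8
```

```bash
python3 - <<'E'
from h import *
st=ctrl.read_state();im=camera("wrist");cv2.imwrite("pics/w4.png",im)
s=camera("scene");crop(s,200,130,100,100,6,"pics/s4.png")
print(st["clock"],st["position"],st["width"],st["force"],st["wrist_torque"])
E
```

```text
3.75 [ 568.853 -201.359   65.824] 55.83942389226963 [ 0.41  -0.778 14.275] [0.06  0.158 0.004]
```

View pics/w4.png

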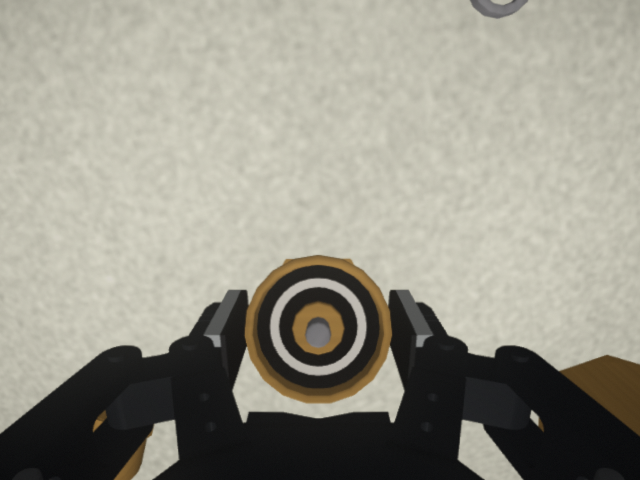

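View pics/s4.png

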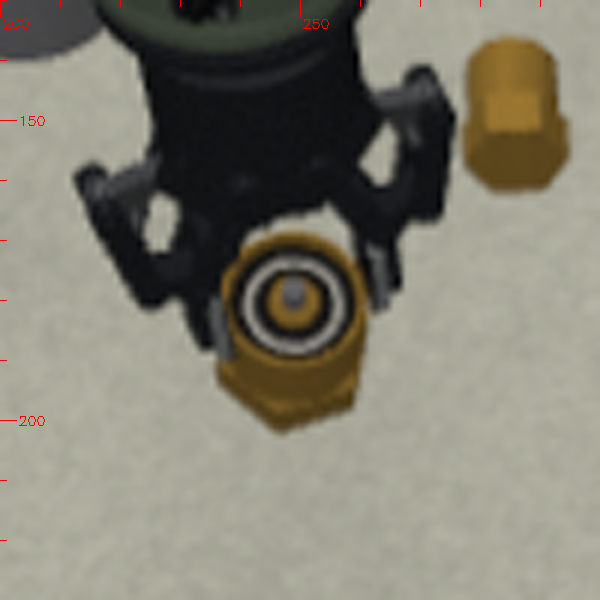

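```bash
python3 - <<'E'
from h import *
st=ctrl.read_state();c,W=cam("wrist",st)
yaw=np.deg2rad(75.2);ax=np.array([np.cos(yaw),np.sin(yaw),0])
mid=np.array([558.2,-240,28.])
P=mid+33.5*ax;P[2]+=49.5
for th in (70,80,85,90,95,100):
    t=np.deg2rad(th);a=ax*np.cos(t)+np.array([0,0,np.sin(t)])
    print(th,proj(c,W,[P+a*(30-33.5),P+a*(38-33.5),P+a*(51-33.5)]).round(1).tolist())
E
```

```text
70 [[318.6, 330.1], [318.7, 333.8], [318.9, 340.8]]
80 [[318.6, 328.6], [318.7, 335.9], [318.9, 349.7]]
85 [[318.6, 327.8], [318.7, 336.9], [318.9, 353.9]]
90 [[318.6, 327.1], [318.7, 337.8], [318.9, 357.8]]
95 [[318.6, 326.4], [318.7, 338.7], [318.9, 361.6]]
100 [[318.6, 325.8], [318.7, 339.6], [318.9, 365.0]]
```

send_rows --plan '[1, 0, 0, -2, 0, 1, -1.3, -4.8, 0, 0, 1, -1.3, -4.8, 0, 0, 1, -1.3, -4.8, 0, 0, 1, -1.3, -4.8, 0, 0, 1, -1.3, -4.8, -0.5, 0, 1, -1.3, -4.8, -1, 0, 1, 0, 0, 0, 0]'

```text
clock: 4.65
position: [560.0, -230.8, 61.4]
tool_rot: [-2.489, -1.916, 0.001]
force: [-0.5, 0.9, -1.6]
width: 55.7
```

```bash
python3 - <<'E'
from h import *
st=ctrl.read_state();im=camera("wrist");cv2.imwrite("pics/w5.png",im)
s=camera("scene");crop(s,200,130,100,100,6,"pics/s5.png")
print(st["clock"],st["position"],st["width"],st["force"],st["wrist_torque"])
E
```

```text
4.65 [ 560.022 -230.781   61.37 ] 55.68568014438736 [-0.529  0.878 -1.579] [ 0.14   0.117 -0.013]
```

View pics/w5.png

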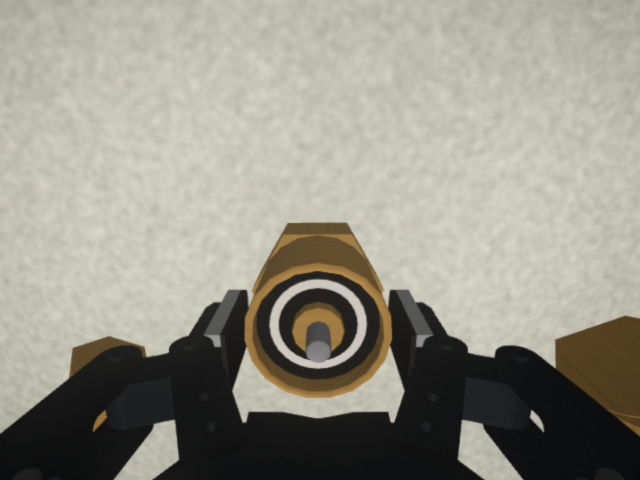

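View pics/s5.png

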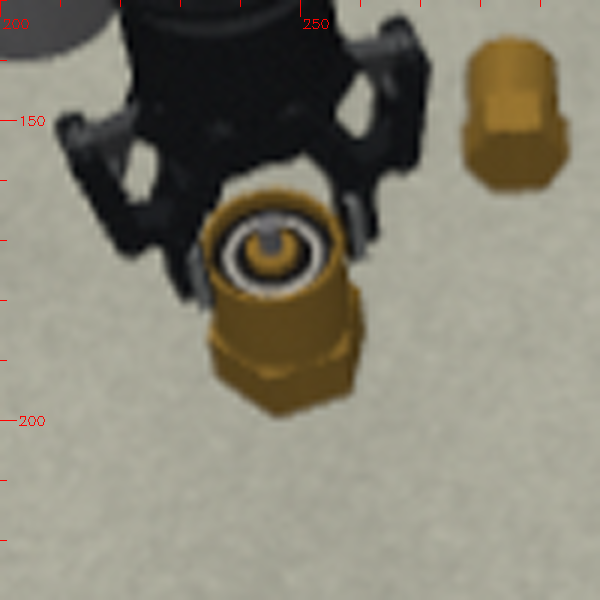

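```bash
python3 - <<'E'
from h import *
st=ctrl.read_state();c,W=cam("wrist",st);cs,Ws=cam("scene")
yaw=np.deg2rad(75.2);ax=np.array([np.cos(yaw),np.sin(yaw),0])
P=st["position"]+0;P=P-6.5*ax;P[2]+=28-16.3
for th in (75,80,85,90,95,100):
    t=np.deg2rad(th);a=ax*np.cos(t)+np.array([0,0,np.sin(t)]);n=ax*np.sin(t)-np.array([0,0,np.cos(t)])
    Q=[P+a*(30-33.5),P+a*(51-33.5),P+a*(-38-33.5)+n*28,P+a*(-8-33.5)+n*28,P+a*(38-33.5)+n*28,P+a*(38-33.5)-n*28]
    print(th,proj(c,W,Q).round(0)[:,1].tolist(),proj(cs,Ws,Q[:3]).round(0).tolist(),Q[2][2].round(1))
E
```

```text
75 [329.0, 345.0, 249.0, 252.0, 259.0, 408.0] [[245.0, 171.0], [244.0, 167.0], [250.0, 193.0]] -3.0
80 [328.0, 349.0, 238.0, 245.0, 261.0, 405.0] [[245.0, 171.0], [244.0, 166.0], [250.0, 194.0]] -2.0
85 [328.0, 353.0, 228.0, 239.0, 264.0, 403.0] [[245.0, 171.0], [244.0, 166.0], [251.0, 196.0]] -0.4
90 [327.0, 357.0, 218.0, 232.0, 267.0, 400.0] [[245.0, 171.0], [244.0, 165.0], [252.0, 197.0]] 1.8
95 [326.0, 361.0, 208.0, 226.0, 271.0, 396.0] [[245.0, 171.0], [243.0, 165.0], [253.0, 199.0]] 4.5
100 [326.0, 365.0, 198.0, 221.0, 275.0, 392.0] [[245.0, 171.0], [243.0, 164.0], [253.0, 200.0]] 7.8
```

send_rows --plan '[0.2, 0, 0, 0, 0, 0, 0, 0, 0, 0, -0.3, 0, 0, 0, 0, -0.6, 0, 0, 0, 0, -1, 0, 0, 0, 0, -1, 0, 0, 0, 0, -1, 0, 0, 0, 0, -1, 0, 0, 0, 0]'

```text
clock: 5.55
position: [560.6, -230.1, 61.8]
tool_rot: [2.489, 1.917, 0.0]
force: [0.5, -0.2, -0.2]
width: 85.2
```

send_rows --plan '[-1, 0, 0, 20, 0, -1, 0, 0, 40, 0, -1, 0, 0, 40, 0, -1, 0, 0, 40, 0, -1, 0, 0, 20, 0]'

```text
clock: 6.05
position: [561.2, -230.2, 225.2]
tool_rot: [2.487, 1.915, 0.003]
force: [0.9, -0.1, -0.6]
width: 85.4
```

```bash
python3 - <<'E'
from h import *
st=ctrl.read_state();im=camera("wrist");cv2.imwrite("pics/w6.png",im)
np.save("st6.npy",np.r_[st["position"],st["tool_rot"]])
print(st["clock"],st["position"],st["width"],st["force"],st["wrist_torque"])
E
```

```text
6.05 [ 561.207 -230.237  225.15 ] 85.41526955262857 [ 0.856 -0.062 -0.638] [ 0.013 -0.02  -0.018]
```

View pics/w6.png

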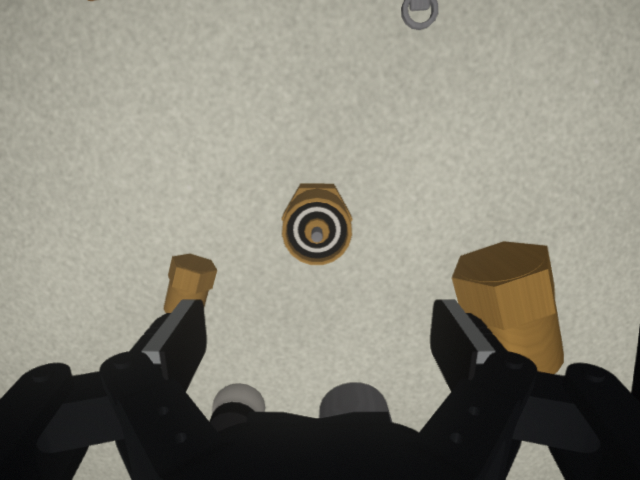

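```bash
python3 - <<'E'
from h import *
im=cv2.imread("pics/w6.png");crop(im,270,170,100,110,6,"pics/w6c.png")
E
```

View pics/w6c.png

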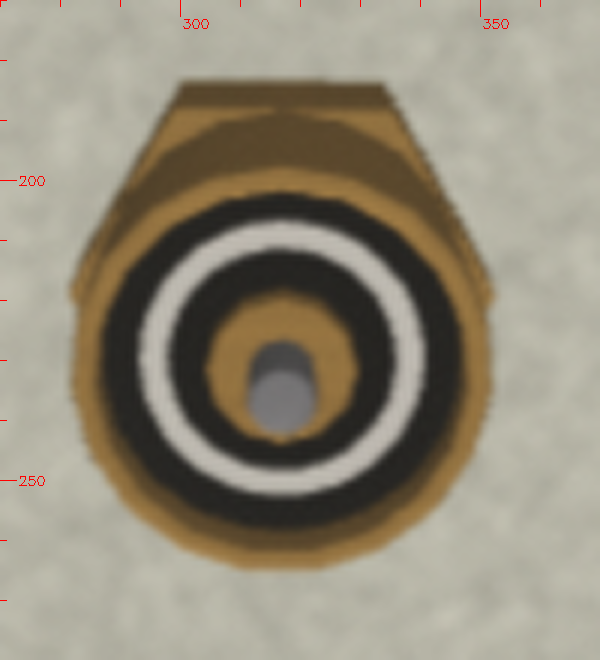

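```bash
python3 - <<'E'
from h import *
v=np.load("st6.npy");st=dict(position=v[:3],tool_rot=v[3:]);c,W=cam("wrist",st)
print("seal",atz(c,W,(316.8,229.4),68),"spindle",atz(c,W,(316.8,236.8),89))
e=atz(c,W,(317.3,183.5),0);ax=np.array([np.cos(np.deg2rad(75.2)),np.sin(np.deg2rad(75.2)),0])
print("foot c",e-28*ax, "ring w",np.linalg.norm(atz(c,W,(293,229.4),68)-atz(c,W,(340.7,229.4),68)),np.linalg.norm(atz(c,W,(316.8,206.5),68)-atz(c,W,(316.8,252.3),68)))
E
```

```text
seal [ 557.464 -240.68    68.   ] spindle [ 557.387 -240.848   89.   ]
foot c [ 557.905 -241.403    0.   ] ring w 38.520301080423906 38.282093366720275
```

send_rows --plan '[-1, -3, 40, 0, -0.13, -1, -3, 41, 0, -0.13, -1, -3, 40, 0, -0.13, -1, -3, 41, 0, -0.13, -1, -3, 40, 0, -0.13, -1, -3, 41, 0, -0.13, -0.8, -3, 40, -10, -0.13, -0.6, -3, 41, -20, -0.13, -0.4, -3, 40, -20, -0.13, -0.3, -3, 41, -20, -0.14, -0.3, 0, 0, 0, 0]'

```text
clock: 7.2
position: [528.2, 181.0, 149.1]
tool_rot: [-3.14, -0.008, 0.006]
force: [0.1, -0.2, 1.2]
width: 55.1
```

```bash
python3 - <<'E'
from h import *
st=ctrl.read_state();im=camera("wrist");cv2.imwrite("pics/w7.png",im)
np.save("st7.npy",np.r_[st["position"],st["tool_rot"]])
R=Ro.from_rotvec(st["tool_rot"]).as_matrix();print(np.rad2deg(np.arctan2(R[1,0],R[0,0])))
print(st["clock"],st["position"],st["width"],st["force"],st["joint_positions"])
E
```

```text
0.28156301087592045
7.2 [528.223 180.966 149.079] 55.06479169402532 [ 0.111 -0.175  1.177] [-0.473  0.801  0.169  1.648 -0.19   0.712 -1.776]
```

View pics/w7.png

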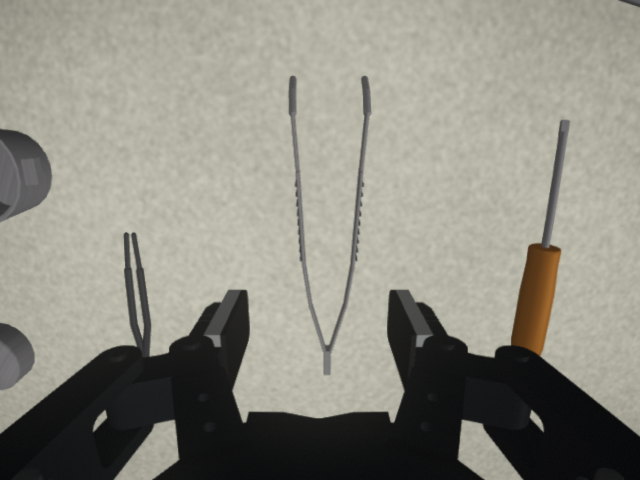

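```bash
python3 - <<'E'
from h import *
im=cv2.imread("pics/w7.png");crop(im,270,60,120,130,5,"pics/w7c.png");crop(im,290,330,80,60,6,"pics/w7d.png")
E
```

```text
(no output)
```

View pics/w7c.png

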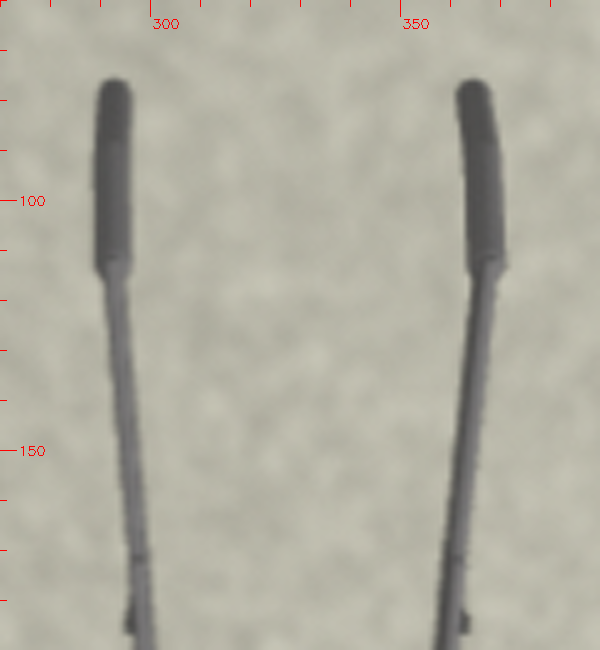

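View pics/w7d.png

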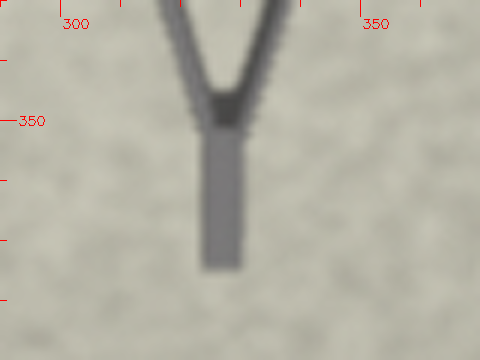

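```bash
python3 - <<'E'
from h import *
from scipy.optimize import least_squares
v=np.load("st7.npy");st=dict(position=v[:3],tool_rot=v[3:]);c,W=cam("wrist",st)
L=np.array([[-138,0,4],[97,25.25,2.2],[97,-25.25,2.2]]);o=np.array([(327,375),(292.8,79.5),(364.7,79.5)])
def P(p,L=L):
    k,s=np.cos(p[2]),np.sin(p[2]);return L@np.array([[k,s,0],[-s,k,0],[0,0,1]])+[p[0],p[1],0]
r=least_squares(lambda p:(proj(c,W,P(p))-o).ravel(),[534,175,0],x_scale=[1,1,.01]);print(r.x,np.rad2deg(r.x[2]),r.fun)
a,b=atz(c,W,o[1],2.2),atz(c,W,o[2],2.2);print(a,b,np.linalg.norm(a-b),atz(c,W,o[0],4))
print(proj(c,W,P(r.x,np.array([[0,24,25],[36,24,25],[-36,24,25.]]))))
E
```

```text
[531.782 172.144   0.005] 0.30861319774471524 [-0.004 -5.541  0.328  1.796 -0.333  1.823]
[629.856 198.136   2.2  ] [630.149 147.218   2.2  ] 50.91866388730563 [388.043 171.328   4.   ]
[[295.189 221.832]
 [294.31  171.147]
 [296.054 269.033]]
```

send_rows --plan '[-0.3, 4, -9, -20, 0, -0.3, 0, 0, -40, 0, -0.3, 0, 0, -30, 0, -0.3, 0, 0, 0, 0, -0.3, 0, 0, 0, 0]'

```text
clock: 7.75
position: [535.0, 165.3, 62.7]
tool_rot: [3.142, 0.004, 0.001]
force: [0.8, -0.4, -0.2]
width: 55.4
```

```bash
python3 - <<'E'
from h import *
st=ctrl.read_state();im=camera("wrist");cv2.imwrite("pics/w8.png",im)
np.save("st8.npy",np.r_[st["position"],st["tool_rot"]])
R=Ro.from_rotvec(st["tool_rot"]).as_matrix();print(np.rad2deg(np.arctan2(R[1,0],R[0,0])))
print(st["clock"],st["position"],st["width"],st["force"])
c,W=cam("wrist",st)
print(proj(c,W,[[532+a,172.3+b,h] for a,b,h in ((-36,21,25),(0,21,25),(36,21,25),(-36,-21,25),(0,-21,25),(36,-21,25),(97,25.25,2.2),(97,-25.25,2.2))]))
E
```

```text
0.14386623224188655
7.75 [534.998 165.285  62.709] 55.43470867812475 [ 0.835 -0.414 -0.164]
[[262.854 338.91 ]
 [259.931 275.943]
 [256.929 205.706]
 [341.776 339.146]
 [343.24  276.131]
 [344.76  205.823]
 [250.971  76.446]
 [352.501  76.403]]
```

View pics/w8.png

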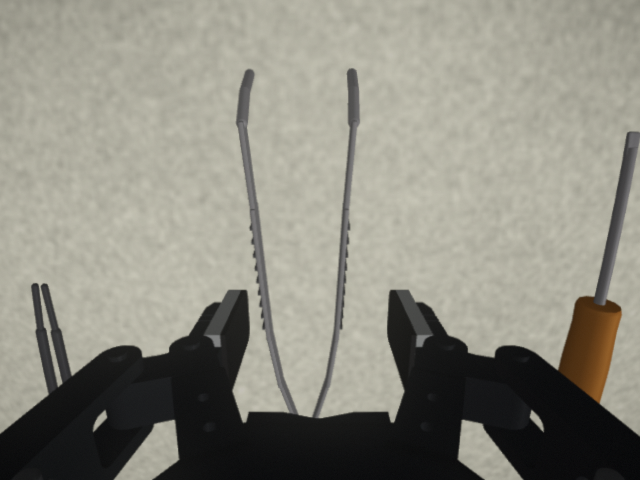

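send_rows --plan '[-0.3, -2.5, 7, 0, 0, -0.3, 0, 0, -20, 0, -0.3, 0, 0, -20, 0, -0.3, 0, 0, -13, 0, -0.3, 0, 0, 0, 0, -0.3, 0, 0, 0, 0, -0.3, 0, 0, 0, 0]'

```text
clock: 8.5
position: [532.5, 173.2, 9.8]
tool_rot: [-3.141, -0.004, -0.002]
force: [-0.0, -0.8, 0.6]
width: 55.7
```

```bash
python3 - <<'E'
from h import *
st=ctrl.read_state();im=camera("wrist");cv2.imwrite("pics/w9.png",im)
np.save("st9.npy",np.r_[st["position"],st["tool_rot"]])
print(st["clock"],st["position"],st["width"],st["force"])
E
```

```text
8.5 [532.544 173.193   9.782] 55.723717396532194 [-0.013 -0.827  0.644]
```

View pics/w9.png

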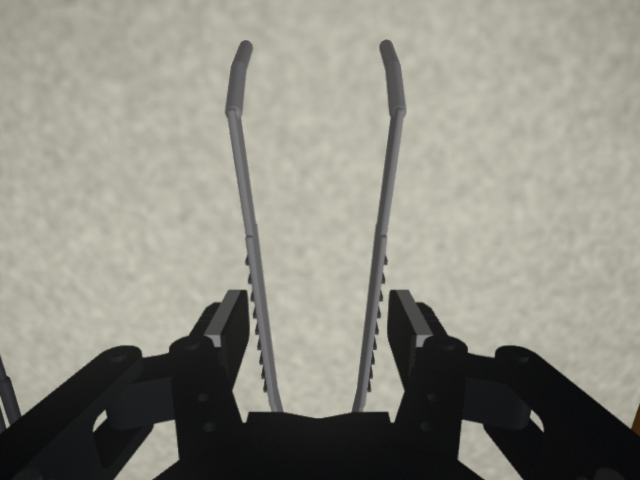

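send_rows --plan '[-0.3, 0, -0.5, -4, 0, -0.1, 0, 0, 0, 0, 0, 0, 0, 0, 0, 0.05, 0, 0, 0, 0, 0.1, 0, 0, 0, 0, 0.1, 0, 0, 0, 0, 0.1, 0, 0, 0, 0, 0.1, 0, 0, 0, 0]' --newtons 30

```text
clock: 9.35
position: [532.2, 172.5, 4.9]
tool_rot: [-3.141, -0.004, -0.001]
force: [2.1, -0.4, 4.8]
width: 38.5
```

```bash
python3 - <<'E'
from h import *
st=ctrl.read_state();im=camera("wrist");cv2.imwrite("pics/w10.png",im)
print(st["clock"],st["position"],st["width"],st["force"])
E
```

```text
9.35 [532.238 172.458   4.872] 38.51366024062361 [ 2.112 -0.387  4.758]
```

View pics/w10.png

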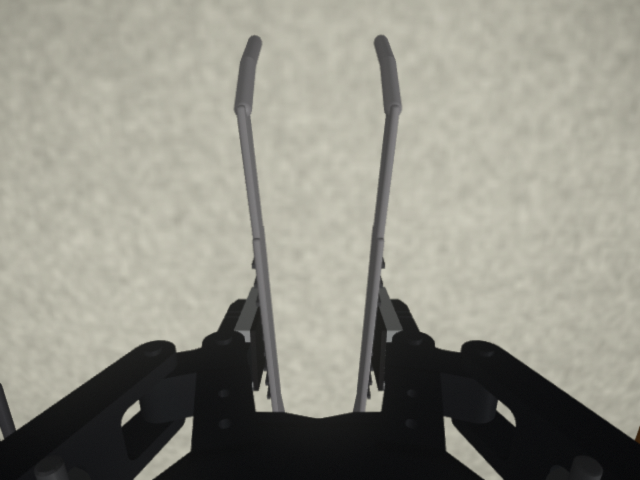

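send_rows --plan '[0.15, 0, 0, 0, 0, 0.2, 0, 0, 0, 0, 0.2, 0, 0, 0, 0, 0.2, 0, 0, 0, 0, 0.2, 0, 0, 0, 0, 0.2, 0, 0, 10, 0, 0.2, 0, 0, 20, 0, 0.2, 0, 0, 20, 0, 0.2, 0, 0, 10, 0, 0.2, 0, 0, 0, 0, 0.2, 0, 0, 0, 0]'

```text
clock: 10.5
position: [531.8, 172.5, 64.3]
tool_rot: [-3.142, -0.004, 0.001]
force: [0.1, -0.4, -1.5]
width: 34.3
```

```bash
python3 - <<'E'
from h import *
st=ctrl.read_state();im=camera("wrist");cv2.imwrite("pics/w11.png",im)
np.save("st11.npy",np.r_[st["position"],st["tool_rot"]])
print(st["clock"],st["position"],st["tool_rot"],st["width"],st["force"],st["wrist_torque"])
crop(im,230,10,180,130,4,"pics/w11c.png")
s=camera("scene");crop(s,290,220,160,130,5,"pics/s11.png")
E
```

```text
10.5 [531.768 172.484  64.297] [-3.142 -0.004  0.001] 34.34985212671174 [ 0.11  -0.401 -1.533] [-0.034  0.061  0.042]
```

View pics/w11.png

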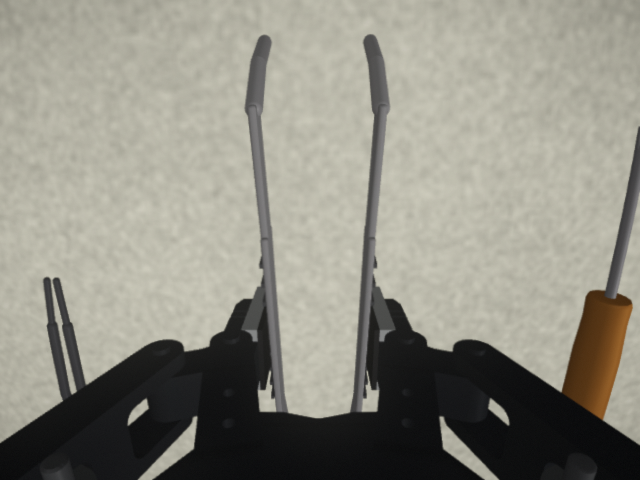

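View pics/w11c.png

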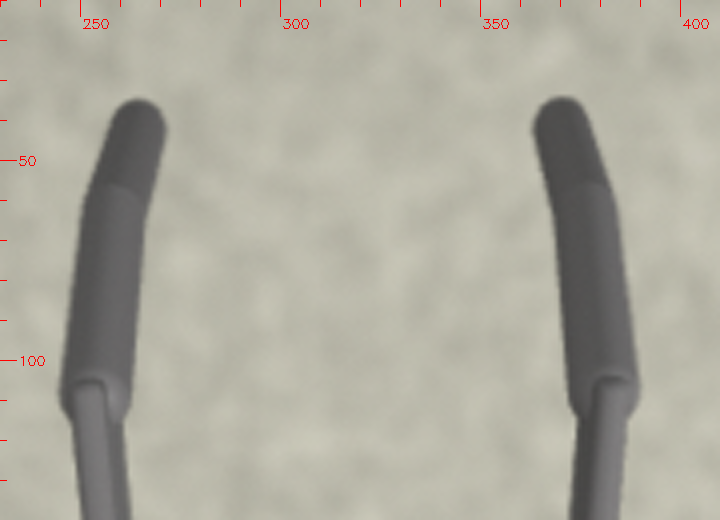

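View pics/s11.png

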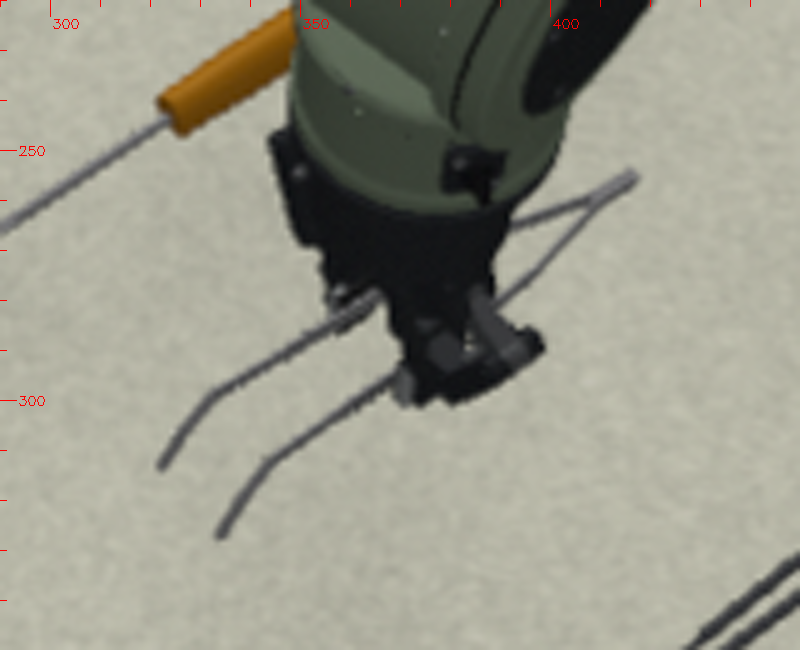

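```bash
python3 - <<'E'
from h import *
v=np.load("st11.npy");st=dict(position=v[:3],tool_rot=v[3:]);c,W=cam("wrist",st);cs,Ws=cam("scene")
l,r=(264.3,41.5),(370.7,41.2)
for z in (58,60,61.6,63,65):
    a,b=atz(c,W,l,z),atz(c,W,r,z);print(z,a,b,np.linalg.norm(a-b),proj(cs,Ws,[a,b]).round(1).tolist())
# ball extents
Rm=W[:3,:3].T
E
```

```text
58 [631.028 190.687  58.   ] [631.215 152.6    58.   ] 38.0876811586994 [[333.4, 326.4], [321.4, 312.2]]
60 [630.626 190.429  60.   ] [630.81  152.853  60.   ] 37.57667704784724 [[333.5, 325.8], [321.7, 311.8]]
61.6 [630.305 190.223  61.6  ] [630.487 153.055  61.6  ] 37.16787375916552 [[333.5, 325.3], [321.9, 311.4]]
63 [630.024 190.042  63.   ] [630.204 153.233  63.   ] 36.81017088156899 [[333.6, 324.9], [322.0, 311.1]]
65 [629.622 189.784  65.   ] [629.8   153.486  65.   ] 36.29916677071681 [[333.7, 324.3], [322.3, 310.7]]
```

```bash
python3 - <<'E'
from h import *
v=np.load("st9.npy");st=dict(position=v[:3],tool_rot=v[3:]);c,W=cam("wrist",st)
im=cv2.imread("pics/w9.png");crop(im,230,20,180,90,4,"pics/w9c.png")
p=proj(c,W,[[630,172+25.25,2.2],[630,172-25.25,2.2]]);print(p)
# brightness profile rows near ball
for fn,v0 in (("w9",45),("w10",42),("w11",41)):
    g=cv2.cvtColor(cv2.imread(f"pics/{fn}.png"),cv2.COLOR_BGR2GRAY).astype(float)
    for vv in (v0-2,v0,v0+2):
        row=g[vv,220:420];m=row<140
        e=[]
        for i in range(199):
            if (row[i]-140)*(row[i+1]-140)<0: e.append(round(220+i+(140-row[i])/(row[i+1]-row[i]),2))
        print(fn,vv,e)
    print([ (g[:,u]<140).argmax() for u in (range(240,275,3))])
E
```

```text
[[248.911  47.849]
 [388.021  48.191]]
w9 43 [np.float64(239.52), np.float64(251.14), np.float64(379.5), np.float64(391.91)]
w9 45 [np.float64(238.55), np.float64(252.24), np.float64(378.7), np.float64(392.81)]
w9 47 [np.float64(237.56), np.float64(252.58), np.float64(378.58), np.float64(393.52)]
[np.int64(43), np.int64(41), np.int64(40), np.int64(41), np.int64(44), np.int64(221), np.int64(237), np.int64(261), np.int64(285), np.int64(309), np.int64(332), np.int64(354)]
w10 40 [np.float64(247.37), np.float64(261.21), np.float64(373.54), np.float64(387.61)]
w10 42 [np.float64(246.48), np.float64(261.61), np.float64(373.07), np.float64(388.44)]
w10 44 [np.float64(245.91), np.float64(261.66), np.float64(373.19), np.float64(389.11)]
[np.int64(60), np.int64(52), np.int64(44), np.int64(37), np.int64(36), np.int64(35), np.int64(36), np.int64(40), np.int64(233), np.int64(262), np.int64(293), np.int64(322)]
w11 39 [np.float64(257.35), np.float64(270.49), np.float64(363.17), np.float64(376.6)]
w11 41 [np.float64(256.62), np.float64(271.1), np.float64(362.63), np.float64(377.31)]
w11 43 [np.float64(255.73), np.float64(271.15), np.float64(362.57), np.float64(377.89)]
[np.int64(301), np.int64(299), np.int64(93), np.int64(70), np.int64(55), np.int64(47), np.int64(38), np.int64(35), np.int64(35), np.int64(35), np.int64(39), np.int64(252)]
```

View pics/w9c.png

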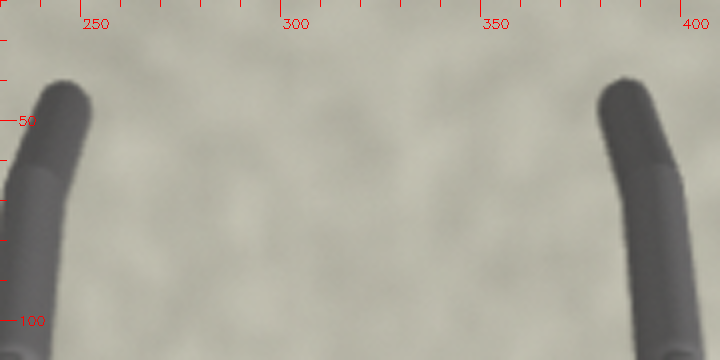

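```bash
python3 - <<'E'
from h import *
cs,Ws=cam("scene")
g0=np.array([532.3,172.3,25]);
for lab,P in (("rest tail",g0+[-138,0,-21]),("rest tipL",g0+[97,25.25,-22.8]),("rest tipR",g0+[97,-25.25,-22.8]),("bendL rest",g0+[74,22,12])):
    print(lab,proj(cs,Ws,[P]).round(1))
g=g0+[0,0,59.4]
for lab,P in (("tail",g+[-138,0,-21]),("tipL",g+[97,18.5,-22.8]),("tipR",g+[97,-18.5,-22.8])):
    print(lab,proj(cs,Ws,[P,P+[0,0,3]]).round(1).tolist())
E
```

```text
rest tail [[411.5 268.7]]
rest tipL [[335.5 339. ]]
rest tipR [[320.5 320.7]]
bendL rest [[343.9 324.8]]
tail [[415.8, 255.1], [416.0, 254.4]]
tipL [[334.1, 325.2], [334.2, 324.6]]
tipR [[322.6, 311.3], [322.6, 310.7]]
```

send_rows --plan '[0.22, 0, 0, 15, 0, 0.22, 0, 0, 25, 0, 0.22, 0, -5, 25, 0, 0.22, -2, -12, 20, -0.02, 0.22, -4, -20, 0, -0.02, 0.22, -4, -20, 0, -0.02, 0.22, -4, -20, 0, -0.02, 0.22, -4, -20, 0, -0.02, 0.22, -4, -20, 0, -0.02, 0.22, -4, -20, 0, -0.02, 0.22, -4, -20, 0, -0.02, 0.22, -4, -20, 0, -0.02]'

```text
clock: 11.8
position: [497.6, -5.3, 149.1]
tool_rot: [3.129, -0.279, -0.002]
force: [0.0, 0.1, -1.7]
width: 33.6
```

send_rows --plan '[0.22, -4, -20, 0, -0.02, 0.22, -4, -20, 0, -0.02, 0.22, -4, -20, 0, -0.02, 0.22, -4, -20, 0, -0.02, 0.22, -4, -20, 0, -0.02, 0.22, -4, -20, 0, -0.02, 0.22, -4, -20, 0, -0.02, 0.22, -3, -20, 0, -0.02, 0.22, -2, -12, 0, -0.01, 0.22, 0, -7, 0, 0, 0.22, 0, 0, 0, 0, 0.22, 0, 0, 0, 0]'

```text
clock: 13.0
position: [465.2, -182.7, 149.6]
tool_rot: [-3.094, 0.541, 0.0]
force: [0.4, 0.5, -0.7]
width: 33.5
```

```bash
python3 - <<'E'
from h import *
st=ctrl.read_state();im=camera("wrist");cv2.imwrite("pics/w12.png",im)
np.save("st12.npy",np.r_[st["position"],st["tool_rot"]])
R=Ro.from_rotvec(st["tool_rot"]).as_matrix();print(np.rad2deg(np.arctan2(R[1,0],R[0,0])))
print(st["clock"],st["position"],st["tool_rot"],st["width"],st["force"],st["wrist_torque"])
E
```

```text
-19.833210861120087
13.0 [ 465.237 -182.712  149.589] [-3.094  0.541  0.   ] 33.53210815247549 [ 0.356  0.508 -0.69 ] [-0.002  0.015  0.003]
```

View pics/w12.png

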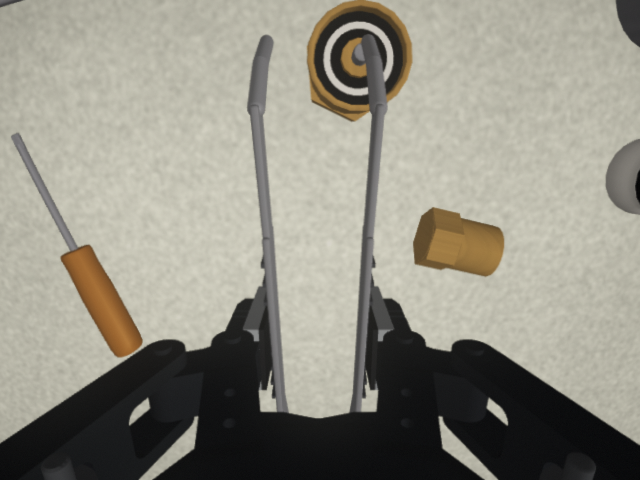

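send_rows --plan '[0.22, 0, -8, 0, 0, 0.22, 0, -10, 0, 0, 0.22, 0, -5, -10, 0, 0.22, 0, 0, -15, 0, 0.22, 0, 0, -15, 0, 0.22, 0, 0, -5, 0, 0.22, 0, 0, 0, 0, 0.22, 0, 0, 0, 0]'

```text
clock: 13.85
position: [465.2, -206.7, 105.0]
tool_rot: [3.094, -0.543, 0.0]
force: [-0.4, -0.0, -0.6]
width: 33.8
```

```bash
cat > look.py <<'E'
import sys
from h import *
k=sys.argv[1]
st=ctrl.read_state();im=camera("wrist");cv2.imwrite(f"pics/w{k}.png",im)
np.save(f"st{k}.npy",np.r_[st["position"],st["tool_rot"]])
R=Ro.from_rotvec(st["tool_rot"]).as_matrix();print(np.rad2deg(np.arctan2(R[1,0],R[0,0])))
print(st["clock"],st["position"],st["width"],st["force"],st["wrist_torque"])
crop(im,230,0,180,130,4,f"pics/w{k}c.png")
E
python3 look.py 13
```

```text
-19.904192270357886
13.85 [ 465.152 -206.736  105.04 ] 33.7929939904936 [-0.42  -0.005 -0.619] [-0.039 -0.002  0.022]
```

View pics/w13c.png

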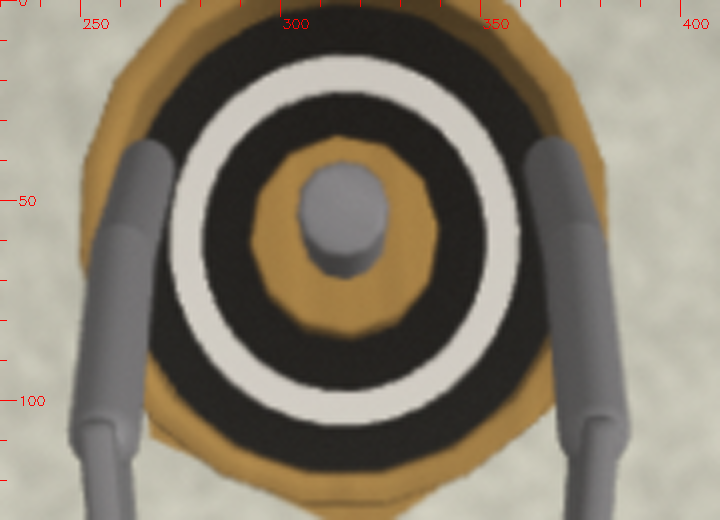

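```bash
cat > seal.py <<'E'
from h import *
from scipy.optimize import least_squares
def ring(c,W,x,y,r,z=68):
    a=np.linspace(0,2*np.pi,361);return proj(c,W,np.c_[x+r*np.cos(a),y+r*np.sin(a),np.full(361,z)])
def ext(p): return np.array([p[:,0].min(),p[:,0].max(),p[:,1].min(),p[:,1].max()])
def fitseal(c,W,obs,r=19):
    return least_squares(lambda q:ext(ring(c,W,q[0],q[1],r))-obs,[557.4,-240.7])
E
python3 - <<'E'
from seal import *
v=np.load("st13.npy");st=dict(position=v[:3],tool_rot=v[3:]);c,W=cam("wrist",st)
r=fitseal(c,W,[271.8,359.8,13.5,106.5]);print(r.x,r.fun)
r2=fitseal(c,W,[280,351.5,22.7,97.7],15.5);print(r2.x,r2.fun)
x,y=r.x
st2=dict(position=np.array([v[0],v[1],73.2]),tool_rot=v[3:]);c2,W2=cam("wrist",st2)
ph=np.deg2rad(-19.9);n=np.array([-np.sin(ph),np.cos(ph),0])
S=np.array([x,y,70.5]);print("targets px at contact",proj(c2,W2,[S+17.25*n,S-17.25*n]))
a,b=atz(c2,W2,(264.6,41.2),70.5),atz(c2,W2,(368.3,40.8),70.5)
print(a,b,np.linalg.norm(a-b),(a+b)/2-S)
E
python3 - <<'E'
import cv2
g=cv2.cvtColor(cv2.imread("pics/w13.png"),cv2.COLOR_BGR2HSV)
im=cv2.imread("pics/w13.png")
print(im[42,250:290].tolist());print(im[42,345:385].tolist())
E
```

```text
[ 557.099 -240.684] [ 0.427 -0.426  0.414 -0.467]
[ 557.133 -240.674] [ 0.194 -0.194 -0.089  0.087]
targets px at contact [[265.998  44.817]
 [364.544  44.698]]
[ 564.25  -224.442   70.5  ] [ 552.006 -258.552   70.5  ] 36.24131698735493 [ 1.029 -0.813  0.   ]
[[130, 152, 162], [73, 116, 144], [67, 117, 150], [68, 120, 155], [71, 127, 163], [73, 131, 168], [74, 133, 171], [74, 132, 168], [74, 115, 144], [75, 87, 97], [77, 78, 80], [79, 79, 80], [79, 80, 81], [84, 84, 86], [89, 89, 91], [95, 94, 95], [97, 96, 98], [100, 100, 102], [102, 102, 104], [104, 103, 105], [106, 105, 107], [107, 106, 109], [107, 106, 108], [80, 82, 83], [55, 57, 59], [99, 104, 108], [169, 177, 182], [190, 199, 204], [193, 202, 206], [193, 201, 206], [194, 202, 207], [193, 201, 206], [193, 201, 206], [188, 196, 202], [133, 139, 144], [62, 65, 68], [35, 37, 39], [30, 33, 35], [31, 33, 35], [31, 34, 36]]
[[32, 35, 38], [56, 60, 62], [124, 130, 134], [183, 192, 195], [192, 201, 206], [192, 202, 206], [191, 200, 204], [192, 200, 205], [193, 200, 205], [190, 198, 203], [171, 178, 183], [100, 105, 109], [40, 44, 45], [32, 35, 37], [34, 37, 39], [44, 46, 48], [63, 64, 66], [72, 73, 75], [74, 75, 77], [74, 75, 77], [76, 76, 78], [76, 76, 79], [75, 76, 78], [78, 78, 80], [79, 80, 81], [84, 84, 86], [89, 89, 90], [94, 94, 96], [99, 99, 101], [102, 103, 106], [95, 109, 121], [78, 118, 147], [68, 122, 155], [68, 122, 157], [68, 122, 157], [79, 129, 161], [137, 164, 177], [174, 190, 194], [181, 195, 197], [180, 195, 196]]
```

send_rows --plan '[0.225, -0.8, 0.7, -8, 0, 0.225, 0, 0, -8, 0, 0.225, 0, 0, -6, 0, 0.225, 0, 0, -3, 0, 0.225, 0, 0, 0, 0, 0.225, 0, 0, 0, 0, 0.225, 0, 0, 0, 0]'

```text
clock: 14.6
position: [464.4, -205.9, 80.0]
tool_rot: [3.094, -0.543, 0.001]
force: [-0.3, -0.3, -0.5]
width: 33.1
```

```bash
python3 look.py 14
```

```text
-19.894742548807397
14.6 [ 464.367 -205.915   79.972] 33.05492737213106 [-0.347 -0.348 -0.454] [-0.023 -0.021  0.034]
```

View pics/w14c.png

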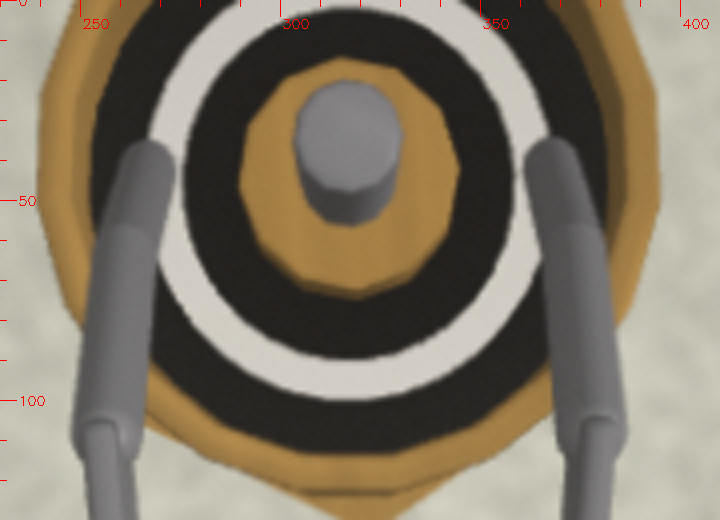

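```bash
cat > tgt.py <<'E'
import sys
from seal import *
k=sys.argv[1];o=[float(q) for q in sys.argv[2:6]];zc=float(sys.argv[6]);L=[float(q) for q in sys.argv[7:11]]
v=np.load(f"st{k}.npy");c,W=cam("wrist",dict(position=v[:3],tool_rot=v[3:]))
r=fitseal(c,W,np.array(o),15.5);print("seal",r.x,r.fun)
S=np.array([*r.x,70.5]);c2,W2=cam("wrist",dict(position=np.array([v[0],v[1],zc]),tool_rot=v[3:]))
ph=np.deg2rad(-19.9);n=np.array([-np.sin(ph),np.cos(ph),0])
print("tgt",proj(c2,W2,[S+17.25*n,S-17.25*n]).round(1).tolist())
a,b=atz(c2,W2,L[:2],70.5),atz(c2,W2,L[2:],70.5);print("gap",np.linalg.norm(a-b),"mid-seal",(a+b)/2-S)
E
python3 - <<'E'
import cv2
im=cv2.imread("pics/w14.png").astype(int)
for v in(40,42):print(im[v,262:282,0].tolist(),im[v,352:380,0].tolist(),im[v,254:262,2].tolist())
E
python3 tgt.py 14 276.1 358.6 2.5 89.7 73.2 266 42 367.6 41.6
```

```text
[76, 78, 84, 88, 93, 97, 100, 102, 104, 107, 111, 137, 174, 149, 80, 36, 31, 30, 31, 31] [30, 30, 30, 31, 32, 53, 125, 183, 158, 88, 74, 75, 74, 77, 76, 76, 77, 84, 89, 95, 99, 100, 81, 50, 35, 34, 34, 32] [38, 39, 39, 39, 40, 50, 69, 78]
[77, 81, 85, 93, 95, 99, 101, 103, 105, 107, 108, 119, 163, 120, 53, 31, 30, 30, 32, 32] [31, 31, 31, 30, 30, 43, 106, 163, 137, 81, 74, 74, 74, 75, 76, 76, 77, 81, 87, 91, 95, 100, 100, 70, 40, 36, 34, 35] [39, 38, 38, 39, 43, 59, 76, 79]
seal [ 556.999 -240.856] [-0.346  0.346 -0.528  0.58 ]
tgt [[268.0, 41.8], [366.7, 41.7]]
gap 35.52145230600013 mid-seal [0.06 0.17 0.  ]
```

send_rows --plan '[0.24, 0, 0, -2, 0, 0.24, 0, 0, -2, 0, 0.24, 0, 0, -1, 0, 0.24, 0, 0, 0, 0, 0.24, 0, 0, 0, 0]'

```text
clock: 15.15
position: [464.2, -205.9, 74.7]
tool_rot: [-3.094, 0.543, 0.0]
force: [-0.6, -0.9, -0.5]
width: 32.8
```

```bash
python3 look.py 15
```

```text
-19.899463798979383
15.15 [ 464.227 -205.858   74.728] 32.79092958267909 [-0.554 -0.905 -0.458] [0.006 0.031 0.036]
```

View pics/w15c.png

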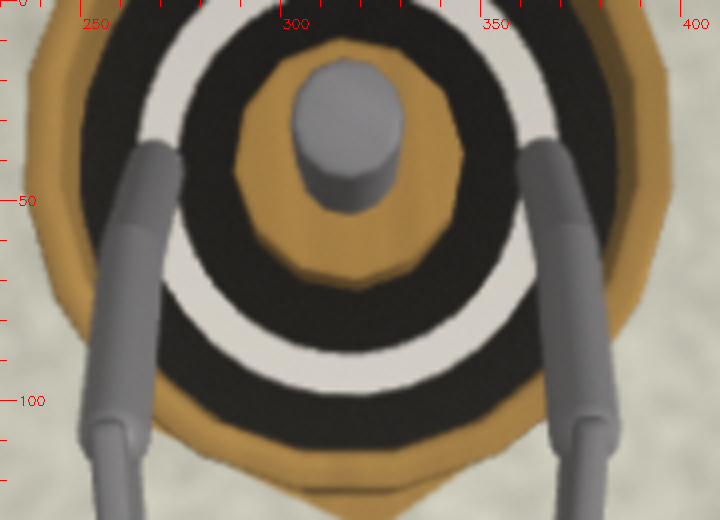

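send_rows --plan '[0.24, 0, 0, -0.5, 0, 0.24, 0, 0, -0.5, 0, 0.24, 0, 0, 0, 0, 0.24, 0, 0, 0, 0]'

```text
clock: 15.6
position: [464.3, -205.8, 73.8]
tool_rot: [-3.094, 0.543, -0.0]
force: [0.7, 1.2, -0.6]
width: 32.7
```

send_rows --plan '[0.24, 0, 0, -0.5, 0, 0.24, 0, 0, 0, 0, 0.24, 0, 0, 0, 0]'

```text
clock: 15.9
position: [464.3, -205.8, 73.3]
tool_rot: [-3.094, 0.543, -0.0]
force: [-0.2, -0.3, -1.1]
width: 32.7
```

```bash
python3 look.py 16
```

```text
-19.89217041288119
15.9 [ 464.282 -205.828   73.259] 32.68935615027844 [-0.153 -0.261 -1.086] [ 0.006 -0.042 -0.02 ]
```

View pics/w16c.png

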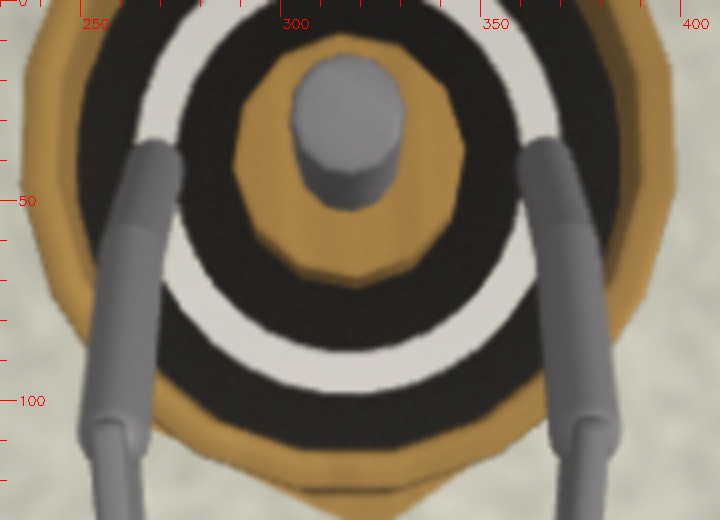

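send_rows --plan '[0.24, 0, 0, -0.5, 0, 0.24, 0, 0, 0, 0, 0.24, 0, 0, 0, 0]'

```text
clock: 16.25
position: [464.3, -205.8, 72.8]
tool_rot: [-3.094, 0.543, -0.0]
force: [0.7, 0.2, 0.4]
width: 33.0
```

send_rows --plan '[0.24, 0, 0, -0.5, 0, 0.24, 0, 0, 0, 0, 0.24, 0, 0, 0, 0]'

```text
clock: 16.55
position: [464.3, -205.8, 72.2]
tool_rot: [-3.094, 0.543, -0.0]
force: [0.1, 0.6, -0.6]
width: 33.0
```

```bash
python3 look.py 17; python3 - <<'E'
from h import *
s=camera("scene");cv2.imwrite("pics/s17f.png",s);crop(s,190,120,130,100,6,"pics/s17.png")
E
```

```text
-19.891809032796104
16.55 [ 464.303 -205.815   72.241] 32.98971782094191 [ 0.089  0.613 -0.575] [-0.009 -0.015 -0.044]
```

View pics/s17.png

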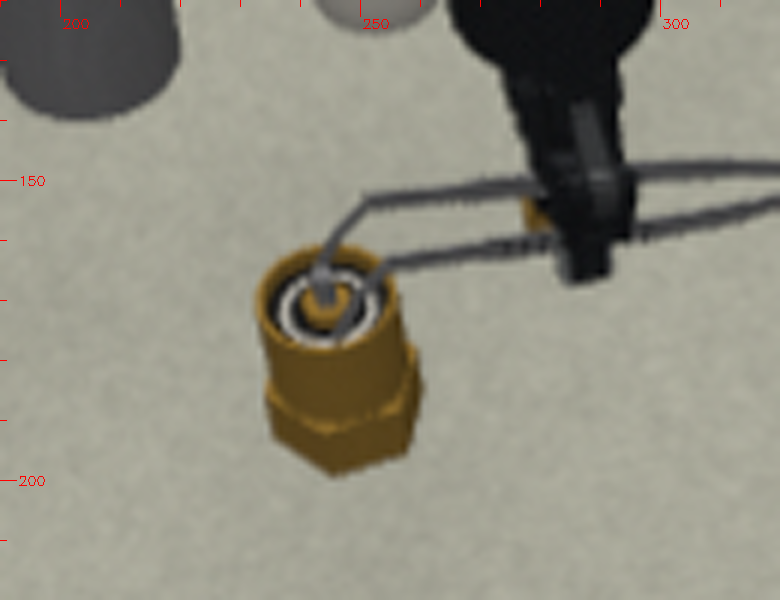

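View pics/w17c.png

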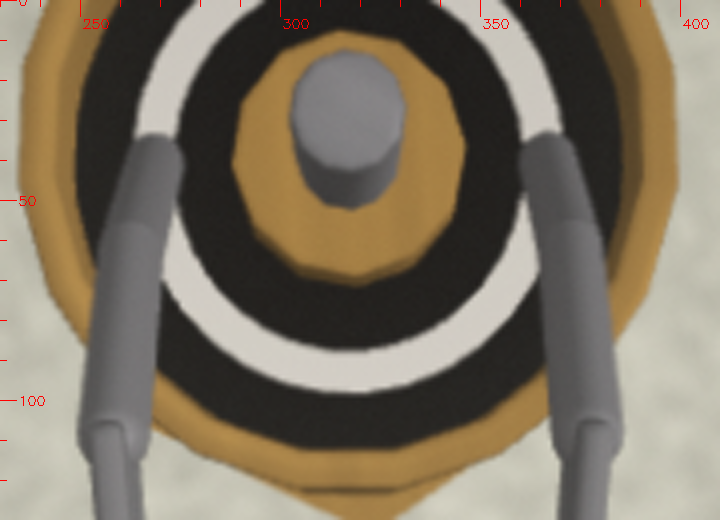

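```bash
cat > edges.py <<'E'
import sys
from h import *
def prof(g,axis,fixed,a,b,lvl):
    p=g[a:b,fixed] if axis=='v' else g[fixed,a:b]
    return [round(float(a+i+(lvl-p[i])/(p[i+1]-p[i])),2) for i in range(len(p)-1) if (p[i]-lvl)*(p[i+1]-lvl)<0]
for k in sys.argv[1:]:
    g=cv2.imread(f"pics/w{k}.png")[...,0].astype(float)
    # apex of balls over ring (bright): use cols 267..269 and 364..366
    print(k,"apexL",[prof(g,'v',u,26,45,140) for u in (267,268,269,270)],"apexR",[prof(g,'v',u,26,45,140) for u in (362,363,364,365)])
    for v in (40,42): print("   row",v,[round(float(x),1) for x in prof(g,'h',v,250,285,68)],[round(float(x),1) for x in prof(g,'h',v,350,382,60)])
E
python3 edges.py 15 16 17
```

```text
15 apexL [[34.42], [34.42], [34.49], [34.77]] apexR [[34.75], [34.38], [34.07], [33.94]]
   row 40 [275.1] [359.1, 373.2]
   row 42 [261.5, 275.5] [358.9, 373.6]
16 apexL [[34.21], [34.22], [34.35], [34.52]] apexR [[34.75], [34.37], [33.85], [33.66]]
   row 40 [261.7, 275.2] [359.3, 373.3]
   row 42 [261.1, 275.4] [359.1, 373.9]
17 apexL [[32.82], [32.85], [32.94], [33.08]] apexR [[34.02], [33.43], [32.92], [32.47]]
   row 40 [261.6, 275.4] [359.6, 374.4]
   row 42 [260.7, 275.5] [359.8, 375.0]
```

```bash
cat > ringfit.py <<'E'
import sys
from seal import *
from scipy.optimize import minimize
k=sys.argv[1];v=np.load(f"st{k}.npy")
im=cv2.imread(f"pics/w{k}.png");sat=im.max(2).astype(int)-im.min(2)
m=((im[...,0]>115)&(sat<60)).astype(float);m=cv2.GaussianBlur(m,(3,3),0)
c,W0=cam("wrist",dict(position=v[:3],tool_rot=v[3:]))
ex=np.zeros(m.shape,np.uint8)
ex[0:110,250:385]=1
ex[26:,:280]=0;ex[26:,352:]=0
ex2=ex.copy()
# allow below-tip ring arcs
ex2[75:110,275:360]=1
def model(p):
    a=np.zeros(m.shape,np.uint8)
    for r,col in((19,255),(15.5,0)):
        q=ring(c,W0,p[0],p[1],r,p[2]);cv2.fillPoly(a,[np.round(q*16).astype(np.int32)],col,lineType=cv2.LINE_AA,shift=4)
    return cv2.GaussianBlur(a/255.,(3,3),0)
f=lambda p:(np.abs(model(p)-m)*ex2).sum()
p0=np.array([557.,-240.8,68]);r=minimize(f,p0,method="Nelder-Mead",options=dict(initial_simplex=p0+np.vstack([np.zeros(3),np.diag([2,2,4])])))
print(r.x,r.fun,f(p0))
P=r.x;S=np.array([P[0],P[1],P[2]+2.5]);R=Ro.from_rotvec(v[3:]).as_matrix();n=R[:,1]
t=proj(c,W0,[S+17.25*n,S-17.25*n]);print("target centres px",t.round(1).tolist())
ti=proj(c,W0,[S+14.75*n,S-14.75*n]);print("target inner px",ti.round(1).tolist())
if len(sys.argv)>2:
    L=[float(q) for q in sys.argv[2:]]
    a,b=atz(c,W0,L[:2],P[2]+2.5),atz(c,W0,L[2:],P[2]+2.5);print("gap from inner",np.linalg.norm(a-b)+5, "tips:",(a-S)@n,(b-S)@n,"fwd",(a-S)@R[:,0],(b-S)@R[:,0])
E
python3 ringfit.py 17 275.5 40.5 359.6 40; python3 ringfit.py 13; python3 ringfit.py 16
```

```text
[ 557.617 -240.749   66.285] 644.5561274509804 857.1674019607843
target centres px [[365.8, 40.2], [267.5, 40.3]]
target inner px [[358.7, 40.2], [274.6, 40.3]]
gap from inner 34.515781362815844 tips: -14.442492036286305 15.072933650463508 fwd -0.0834569116433473 0.06139539723144111
[ 557.658 -240.795   65.339] 1295.018382352941 1486.4129901960785
target centres px [[355.2, 59.6], [276.1, 59.7]]
target inner px [[349.4, 59.6], [281.8, 59.7]]
[ 557.59  -240.743   66.239] 638.394362745098 837.1735294117648
target centres px [[365.4, 40.9], [267.8, 41.0]]
target inner px [[358.3, 40.9], [274.9, 40.9]]
```

send_rows --plan '[0.24, 0, 0, -0.3, 0, 0.24, 0, 0, 0, 0, 0.24, 0, 0, 0, 0, 0.24, 0, 0, 0, 0, 0.24, 0, 0, 0, 0, 0.24, 0, 0, 0, 0, 0.24, 0, 0, 0, 0, 0.24, 0, 0, 0, 0]'

```text
clock: 17.45
position: [464.3, -205.8, 72.0]
tool_rot: [-3.094, 0.543, 0.0]
force: [0.3, 0.4, 0.4]
width: 32.6
```

```bash
python3 look.py 18; python3 edges.py 17 18; python3 ringfit.py 18 275.5 40.5 359.7 40; python3 - <<'E'
from h import *
F=[]
for i in range(6):
    camera("wrist");s=ctrl.read_state();F.append(np.r_[s["force"],s["wrist_torque"],s["width"]])
F=np.array(F);print(F.mean(0),F.std(0))
t=camera("top");crop(t,380,190,100,90,6,"pics/t18.png",.6)
E
```

```text
-19.89228336970658
17.45 [ 464.253 -205.811   71.966] 32.619583956755925 [0.267 0.411 0.367] [0.048 0.041 0.02 ]
17 apexL [[32.82], [32.85], [32.94], [33.08]] apexR [[34.02], [33.43], [32.92], [32.47]]
   row 40 [261.6, 275.4] [359.6, 374.4]
   row 42 [260.7, 275.5] [359.8, 375.0]
18 apexL [[32.35], [32.38], [32.5], [32.76]] apexR [[33.57], [32.9], [32.47], [32.1]]
   row 40 [261.1, 275.4] [359.9, 374.7]
   row 42 [260.7, 275.4] [359.9, 375.3]
[ 557.556 -240.737   66.274] 648.4713235294118 843.135294117647
target centres px [[365.9, 40.1], [267.4, 40.2]]
target inner px [[358.7, 40.1], [274.5, 40.1]]
gap from inner 34.496320125655785 tips: -14.411220991962933 15.084743231650258 fwd -0.12617738744113113 0.018676611030697426
[-0.285  0.211 -0.102  0.014 -0.003  0.007 32.618] [0.674 0.431 0.281 0.014 0.018 0.018 0.126]
```

View pics/w18.png

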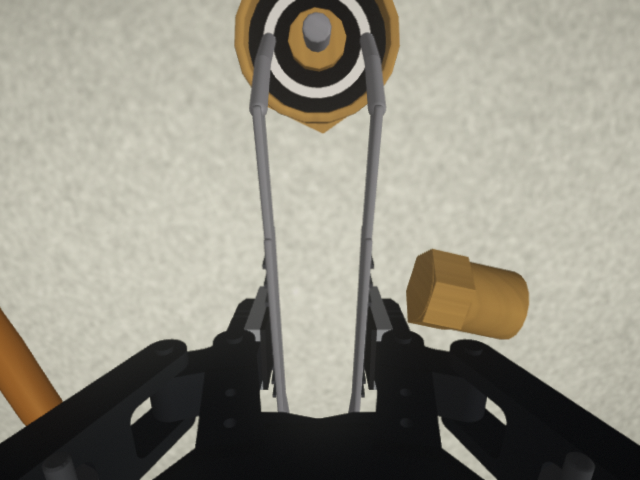

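```bash
python3 - <<'E'
from h import *
s=ctrl.read_state();c,W=cam("wrist",s);print(s["clock"],proj(c,W,[[557.57,-240.74,89-1.7]]))
print(ctrl.job_done())
E
```

```text
17.85 [[316.456  26.7  ]]
the job is handed in; nothing more can be done
None
```

I stood the middle-sized valve upright on its hexagonal foot and let go. I then picked up the long bent-tip tweezers, squeezed them, and lowered both tips onto the pale ring, one on each side of the spindle. I handed the job in at 17.85 s with the tweezers still held there.

**Last checks**
- **Valve:** it was upright after release, with seal, spindle and foot centres lining up within about 1 mm. It did not move while the tips came down.
- **Tip gap:** 34.5 mm, measured in the wrist camera against the pale ring. The tip midpoint is about 0.3 mm off the axis, and the gap was steady between the last two pictures.
- **Contact:** as the arm went down, the tips stopped on the seal and the tweezers tilted slightly in the jaws. The load is only about 0.5–1 N, which is near the force reading's noise, so I judged contact from the pictures.

**What disagreed**
- **Jaw opening:** it read about 32.6 mm. By the stated panel sizes (34 mm at a 34.5 mm gap), that would mean a gap of about 32 mm. I trusted the direct comparison with the ring.
- **Ring fit:** it placed the seal about 1.7 mm lower than 68 mm. That is within the stated calibration error.

The other things on the bench were not touched in any move, and the pictures show none of them moved.

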